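Index the grip carousel and hold out the straight hand grip

TASK

On the therapy table, turn the carousel by its central bar, one sixth of a turn in the right direction, until it settles in its detent with the plain straight hand grip standing in the gap of the rim. Then draw that grip straight up out of its socket, lean it over clearly more than halfway from upright towards level, and keep holding it still with all of it at least 20 cm above the table: finish while holding it, do not put it down. Leave the carousel in that detent, the other two grips in their sockets and the other things on the table where they are.

Things in the scene. Friction and masses are not known exactly. Their poses are not given: they have to be found in the camera images.
- carousel: Fixed round wooden stand, 292 mm across, 86 mm high. Origin: on the table on the turning axis; z up. A rim lip (from radius 116 mm out, underside 80, top 86 mm above the table) overhangs the grips' collars, except in one gap, 36 degrees to each side of the stand's -x axis (roughly towards the robot). Only there can a grip be drawn out.
- gap (a point): Point in the middle of the gap, 95 mm from the turning axis along the carousel's -x, 68 mm above the table (height of the socket mouths). A grip to be drawn out stands here.
- plate (a joint): Angle (rad) of the turning plate (three sockets 95 mm from its axis, 60 degrees apart); positive counter-clockwise from above. Detents at -1.047, 0 (start), 1.047: a weighted pin drops between low ribs there, within 0.09 rad, and holds the plate but does not centre it. Takes up to 0.25 N m; stops at +-1.10. +1.047 brings to the gap the socket starting at carousel x, y = (-47, 82) mm, -1.047 the one at (-47, -82).
- bar (a point): Centre of the wooden bar that turns the plate: 90 mm long, 26 wide, 30 high, on a 24 mm post on the turning axis; its top 150, this point 135 and its bottom 120 mm above the table. It turns with the plate. x lies along its length; at plate 0 that is the carousel's x.
- straight_grip: The grip to take: plain wooden cylinder 32 mm thick (41 to 121 mm from the origin), round collar 60 mm across (33 to 41), steel stem 20 mm thick (0 to 33). About 0.16 kg. Origin: lower end of the stem; z along the grip, up as it stands. In its 22 mm bore socket (33 mm deep) the origin is 35, the top 156 mm above the table. Starts in either socket beside the gap.
- grip_end (a point): Centre of the top face of the straight grip, 121 mm from its origin along its z.
- ball_grip: Another grip, same stem and collar, with a thin neck and a wooden ball 42 mm in diameter on top; origin at the stem's lower end. Top 152 mm above the table. It starts in the other socket beside the gap; it stays in its socket.
- disc_grip: Another grip, same stem and collar, with a thin neck and a flat wooden disc 50 mm in diameter, 14 mm thick on top; origin at the stem's lower end. Top 150 mm above the table. It starts in the gap and stays in its socket.
- mug: Bystander: white mug, 80 mm across, 90 mm high, handle at its +y; origin under its centre.
- cone: Bystander: wooden cone, 68 mm across, 105 mm high; origin under its centre.
- peg_tray: Bystander: small open plywood tray 120 x 90 x 40 mm; origin under its centre.
There are look-alikes about, which are no part of the job. Leave any yellow look-alike of the straight_grip alone. Leave any blue or yellow look-alike of the disc_grip alone.

How it is judged:
On the way, in this order (a step that is already met when the one before it is completed fails the run):
1. the plate is turned to a detent with the straight grip standing in the gap (horizontal distance between straight_grip and gap below 0.01 m and height (world z) of straight_grip below 0.045 m and (value of joint plate between 0.9572 and 1.1072 rad or value of joint plate between -1.1072 and -0.9572 rad) and velocity of joint plate between -0.1 and 0.1 rad/s), for 0.2 s.
2. the straight grip is drawn up out of its socket, still about upright, over the gap (height (world z) of straight_grip above 0.072 m and horizontal distance between straight_grip and gap below 0.06 m and angle between straight_grip's own z axis and vertical below 0.6 rad).
At the end, for the whole second after the job is handed in: Straight grip still, held by the fingers alone, both ends over 190 mm up, axis 45 to 109 degrees from upright; plate within 5 degrees short or 3 beyond the +60 or -60 detent; other grips seated (10 mm, 11 degrees); mug, cone, tray within 30 mm of their start (height (world z) of each of straight_grip, grip_end above 0.19 m and angle between straight_grip's own z axis and vertical between 0.79 and 1.9 rad and contact force between the fingers and straight_grip above 1 N and contact force between straight_grip and carousel below 0.1 N and contact force between straight_grip and ball_grip below 0.1 N and contact force between straight_grip and disc_grip below 0.1 N and contact force between straight_grip and mug below 0.1 N and contact force between straight_grip and cone below 0.1 N and contact force between straight_grip and peg_tray below 0.1 N and linear speed of straight_grip below 0.04 m/s and angular speed of straight_grip below 0.3 rad/s and (value of joint plate between 0.9572 and 1.1072 rad or value of joint plate between -1.1072 and -0.9572 rad) and height (world z) of each of ball_grip, disc_grip below 0.045 m and angle between each of ball_grip, disc_grip's own z axis and vertical below 0.2 rad and distance of each of mug, cone, peg_tray from where it was at the start of the episode below 0.03 m); the arm keeps its last pose, push and grip.
It fails at once if another grip is pulled out of its socket or toppled (height (world z) of any of ball_grip, disc_grip above 0.055 m or angle between any of ball_grip, disc_grip's own z axis and vertical above 0.3 rad).
It fails at once if the mug, cone or tray is pushed away or knocked over (distance of any of mug, cone, peg_tray from where it was at the start of the episode above 0.03 m or angle between any of mug, cone, peg_tray's own z axis and vertical above 0.4 rad).
It also fails if it takes over 51 s, if anything falls off the work surface, if the arm or the gripper's body presses on something with over 40 N, if the wrist force passes 120 N, or if a joint passes its speed limit or range.

ROBOT

A 6-joint arm with a two-finger parallel gripper is mounted at the origin on the work surface. World frame = base frame: x ahead of the robot, y to its left, z up, the work surface at z = 0. Lengths are in m, angles in rad, forces in N, time in s.
With the tool pointing down it reaches from about 0.375 to 0.975 m from the base axis. Payload 3.8 kg.
Tool frame: the origin (TCP) lies at the very end of the fingers, on their centre line; the grasp point (between the pads) lies 19 mm behind it; x points along the fingers, z is the direction in which the jaws open and shut, and the axes are right-handed (so a half turn about x gives the same grasp; the last joint's range is limited). The gripper opens to 88 mm and grips with 3 to 60 N. Pads are 18 mm wide; open, the fingers measure 123 mm over their backs; the gripper's body (75 mm by 187 mm) begins 45 mm behind the grasp point.
Start: joints at [-1.383, 0.264, 1.604, -0, 1.274, -0.037], TCP at [0.15, -0.658, 0.239] pointing down, gripper open.
Joint ranges: [-2.63, 2.63], [-0.94, 2.18], [0.31, 2.57], [-1.31, 4.45], [0, 2.66], [-2.55, 2.55]. Speed limits (rad/s): [2.57, 2.57, 3.14, 3.14, 3.14, 3.14].

INTERFACE

Orientations are given as a unit quaternion [x, y, z, w].
In Python, from bench import * gives the robot as it stands.
- The arm moves only by the tool step_arm, never from a script. Its argument "deltas" is a list of rows, each a list of 7 numbers: the closure in counts, from 0 (fully open) to 255 (shut), then the shift along the tool's x, y, z in m, then the turn, a rotation vector about the tool's x, y, z in rad. In form: [[claw, tx, ty, tz, rx, ry, rz], ...]. A call has 1 to 12 rows; each row is the pose to reach, as a shift and turn from the pose commanded when the call began, along the tool's axes at that moment; what a row does not reach only later rows make up. A row lasts 1/10 s, in which the tool goes at most 50 mm and 8.59 degrees, less where a joint would pass 70% of its speed; a pose out of reach is approached as far as the arm can. A call with a gripper value outside its range is refused whole. The fingers move at their own pace and stop on an object; "force" is the grip in N (left out, the last holds). Time passes only in rows, so rows that repeat a pose let the fingers close. It gives the time, the measured TCP pose, the force and the opening at its end, in the units of the state.
- state(): the state, without advancing time (a new reading comes with each control period).
- grab_frame(name): name is "scene" or "top" or "wrist"; returns the picture (400x640x3 uint8, red, green, blue); there is no depth.
- camera_info(name): a dict with "K" (3x3 intrinsics, pixels), "eye" and "attitude" of the camera in the world. Camera axes: x right, y down, z forward; pixel columns grow to the right and rows downward; lengths in m; the calibration is good to about 2 mm. The wrist camera is an equidistant fisheye: a pixel r from the principal point sees the ray r / f radians off the axis. A picture is of the moment at which its call begins: read the wrist's pose just before it. camera_info takes no time and is no camera call; for the wrist camera it gives the pose at the moment of the call.
- hand_in(): hands the job in, once; it reports no verdict.
Trained networks look in the newest picture that a camera, given by its name, has taken for a name from the list of things; names that differ only in an ending like _2 or _b are one class to them, and where a whole thing is asked for, a point or a joint stands for the part that bears it (a point fixed in the world has none). Each returns a list of dicts, best first, with "confidence" (0 to 1); they miss things now and then, are a little off and sometimes report something else, mostly with a low value. They report only what shows in the picture. A call takes as long as a camera call. They do not tell look-alikes from the thing itself.
- find_in(label, camera): "bbox" ([left, top, right, bottom] in pixels, round what is visible of it).
- place_of(label, camera): "centre" ([column, row] in pixels: a listed point, or the origin of a listed thing).
The state is a dict: "time": time; "q": joint angles; "qd": joint speeds; "joint_efforts": joint torques, N m; "position": TCP position; "tool_rot": TCP orientation; "wrist_force": force on the tool from outside, world axes, zero at the start; "ft_torque": the same for the moment, N m; "opening": finger opening in m.
Only numpy, scipy, OpenCV 4.12 (cv2) and the standard library are available. Lean on these libraries where they do the work, as an engineer would, in place of code of your own. Each camera call takes 0.05 s, during which the arm holds its last target. There are 200 camera calls.

## Working session

There is one attempt and no reset: what is moved stays moved. The work goes in short steps, Python scripts to look and compute and a tool call to move; the robot and the scene stay as the last step left them, time stands still between calls to the robot, and variables do not carry over. Pictures are saved under pics/ and viewed, about 8 in all and at most 12, crops included, and the job is handed in when it is done.

Besides the shell and the picture viewer there is one more tool, called after "Emit:" as name(argument=value, ...), one argument or row to a line, values as JSON. step_arm: Moves the arm, as the interface text tells. Its arguments: {"type":"object","properties":{"deltas":{"type":"array"},"force":{"type":"number"}},"required":["deltas"]}

```bash
ls; mkdir -p pics; python3 - <<'E'
from bench import *
import cv2,json
s=state();print(s)
for c in("scene","top"):
    im=grab_frame(c);cv2.imwrite(f"pics/{c}0.png",im[:,:,::-1]);i=camera_info(c);print(c,i)
    for n in("straight_grip","grip_end","ball_grip","disc_grip","bar","carousel","gap","mug","cone","peg_tray"):
        try:print(n,[(np_['centre'],round(np_['confidence'],2)) for np_ in place_of(n,c)][:4])
        except Exception as e:print(n,e)
E
```

```text
pics
{'time': 0.0, 'q': array([-1.38289093e+00,  2.64789614e-01,  1.60537991e+00, -2.81510589e-05,
        1.27366505e+00, -3.69256551e-02]), 'qd': array([ 1.26250381e-03, -3.57553603e-04, -6.18267119e-05, -5.05595344e-04,
       -4.73346317e-04,  9.79169069e-04]), 'joint_efforts': array([-5.43926744e-04, -5.02110958e+01, -3.56881750e+01,  7.26679643e-02,
        2.91934633e-02, -1.95240677e-04]), 'position': array([ 0.15032598, -0.65732342,  0.23736023]), 'tool_rot': array([ 0.44126139,  0.5535423 , -0.4402426 ,  0.55232759]), 'wrist_force': array([-0.21249311,  0.57777765,  0.40815675]), 'ft_torque': array([0.01861439, 0.03197259, 0.04178489]), 'opening': 0.08796019330834787}
scene {'K': array([[369.41634761,   0.        , 321.70391709],
       [  0.        , 369.41634761, 199.47286801],
       [  0.        ,   0.        ,   1.        ]]), 'eye': array([ 0.96675888, -0.29777508,  0.91173371]), 'attitude': array([ 0.83227036,  0.46177699, -0.14836162, -0.26847138])}
straight_grip [([344.6, 211.4], 0.97), ([334.7, 162.6], 0.87), ([394.0, 194.1], 0.58)]
grip_end [([349.5, 184.2], 0.77
[... 486 characters left out ...]
00.351496  , 203.38159424],
       [  0.        ,   0.        ,   1.        ]]), 'eye': array([0.28952313, 0.00421274, 1.56855261]), 'attitude': array([-0.69977624,  0.71049428, -0.04765105,  0.05692517])}
straight_grip [([250.0, 207.1], 0.68), ([310.4, 211.0], 0.57), ([276.3, 269.7], 0.55)]
grip_end [([247.9, 200.8], 0.72), ([271.6, 269.5], 0.58)]
ball_grip [([360.3, 204.7], 0.52)]
disc_grip [([334.5, 223.3], 0.77), ([404.4, 257.3], 0.67), ([409.9, 222.9], 0.58)]
bar [([329.9, 184.9], 0.78)]
carousel [([329.2, 195.1], 0.91), ([336.8, 224.7], 0.72)]
gap [([338.2, 221.2], 0.66)]
mug [([198.1, 237.3], 0.7)]
cone [([463.8, 218.4], 0.83)]
peg_tray [([217.4, 161.2], 0.67), ([360.7, 203.5], 0.39)]
```

```bash
cat > h.py <<'E'
from bench import *
import numpy as np,cv2
from scipy.spatial.transform import Rotation as R
def ray(c,px,i=None):
    i=i or camera_info(c);K=i["K"]
    v=np.array([(px[0]-K[0,2])/K[0,0],(px[1]-K[1,2])/K[1,1],1.])
    if c=="wrist":
        r=np.hypot(v[0],v[1]);v=np.array([v[0]/r*np.sin(r),v[1]/r*np.sin(r),np.cos(r)])
    return np.array(i["eye"]),R.from_quat(i["attitude"]).apply(v)
def atz(c,px,z,i=None):
    e,d=ray(c,px,i);return (e+d*(z-e[2])/d[2])[:2].round(4)
def proj(c,p,i=None):
    i=i or camera_info(c);K=i["K"];v=R.from_quat(i["attitude"]).inv().apply(np.array(p)-i["eye"])
    return K[:2,:2]@(v[:2]/v[2])+K[:2,2]
E
python3 - <<'E'
from h import *
a=cv2.imread("pics/scene0.png")[100:320,150:490];b=cv2.imread("pics/top0.png")[120:320,160:500]
cv2.imwrite("pics/v1.png",cv2.resize(a,None,fx=2.3,fy=2.3,interpolation=2))
cv2.imwrite("pics/v2.png",cv2.resize(b,None,fx=2.3,fy=2.3,interpolation=2))
for c,d in (("scene",dict(sg=[(344.6,211.4,.035),(334.7,162.6,.035),(394,194.1,.035)],ge=[(349.5,184.2,.156),(402.1,166.2,.156),(342.3,136.8,.156)],ball=[(300.3,239.6,.035)],disc=[(310.7,212.3,.035),(333.9,240.1,.035)],bar=[(333.7,215.3,.135)],car=[(332.3,240.1,0)],gap=[(310.2,208.8,.068)],mug=[(416.7,153.9,0)],cone=[(177.1,292.3,0)],tray=[(456.5,211.8,0)])),
 ("top",dict(sg=[(250,207.1,.035),(310.4,211,.035),(276.3,269.7,.035)],ge=[(247.9,200.8,.156),(271.6,269.5,.156)],ball=[(360.3,204.7,.035)],disc=[(334.5,223.3,.035),(404.4,257.3,.035),(409.9,222.9,.035)],bar=[(329.9,184.9,.135)],car=[(329.2,195.1,0)],gap=[(338.2,221.2,.068)],mug=[(198.1,237.3,0)],cone=[(463.8,218.4,0)],tray=[(217.4,161.2,0)]))):
    for k,l in d.items(): print(c,k,[atz(c,p[:2],p[2]).tolist() for p in l])
E
```

```text
scene sg [[0.5025, 0.0702], [0.3326, 0.1474], [0.5287, 0.2285]]
scene ge [[0.5028, 0.0778], [0.5269, 0.2331], [0.3493, 0.1582]]
scene ball [[0.5153, -0.0834]]
scene disc [[0.4539, -0.0136], [0.5648, -0.0069]]
scene bar [[0.5507, -0.0017]]
scene car [[0.5463, 0.0009]]
scene gap [[0.4625, -0.0195]]
scene mug [[0.4197, 0.4185]]
scene cone [[0.4638, -0.4215]]
scene tray [[0.661, 0.3661]]
top sg [[0.5103, 0.2466], [0.4951, 0.0593], [0.3166, 0.165]]
top ge [[0.5112, 0.2336], [0.3152, 0.1655]]
top ball [[0.5123, -0.0954]]
top disc [[0.4557, -0.0145], [0.3484, -0.2253], [0.4533, -0.2462]]
top bar [[0.5575, -0.0019]]
top car [[0.5498, 0.0003]]
top gap [[0.4583, -0.0254]]
top mug [[0.422, 0.4152]]
top cone [[0.4686, -0.4215]]
top tray [[0.6664, 0.3584]]
```

View pics/v1.png

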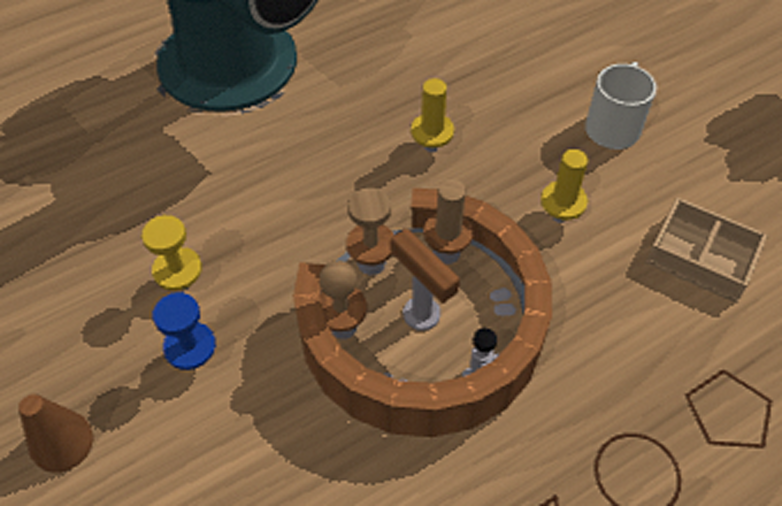

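View pics/v2.png

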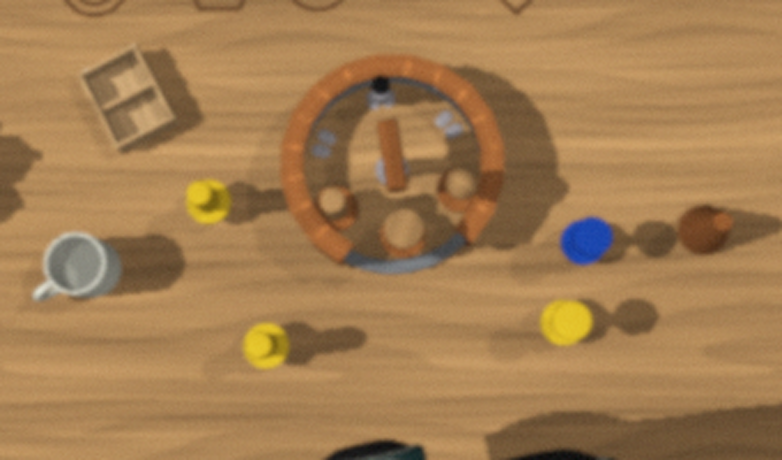

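The straight grip is the plain wooden upright cylinder at scene px (345,195), in the socket on the carousel's left (+y) side. The two like it, at scene px (338,150) and (396,180), are yellow, so I leave them alone. At the gap stands the disc grip, and the ball grip is on the right. The plate therefore has to turn +60° (counter-clockwise). Next I work out the move to above the bar.

```bash
cat >> h.py <<'E'
def pose(): 
    s=state();return np.array(s["position"]),R.from_quat(s["tool_rot"])
def down(yaw): # tool x down, jaw axis z at world yaw
    x=np.array([0,0,-1.]);z=np.array([np.cos(yaw),np.sin(yaw),0]);return R.from_matrix(np.c_[x,np.cross(z,x),z])
def delta(p1,r1):
    p,r=pose();return (r.inv().apply(np.array(p1)-p)).round(4).tolist(),(r.inv()*r1).as_rotvec().round(4).tolist()
def jawyaw():
    z=pose()[1].as_matrix()[:,2];return np.arctan2(z[1],z[0])
E
python3 - <<'E'
from h import *
print(pose()[1].as_matrix().round(3), jawyaw(), state()["q"].round(3))
for yaw in (0.14+np.pi/2,0.14-np.pi/2): print(yaw,delta([.53,0,.30],down(yaw)))
a=cv2.imread("pics/scene0.png")[165:265,280:390];cv2.imwrite("pics/v3.png",cv2.resize(a,None,fx=6,fy=6,interpolation=2))
E
```

```text
[[-0.     0.975  0.223]
 [ 0.     0.223 -0.975]
 [-1.    -0.    -0.   ]] -1.34603911402965 [-1.383  0.264  1.604 -0.     1.274 -0.037]
1.7107963267948967 ([-0.0613, 0.5167, -0.5569], [-3.0568, -0.0, -0.0])
-1.4307963267948964 ([-0.0613, 0.5167, -0.5569], [0.0848, -0.0, 0.0])
```

View pics/v3.png

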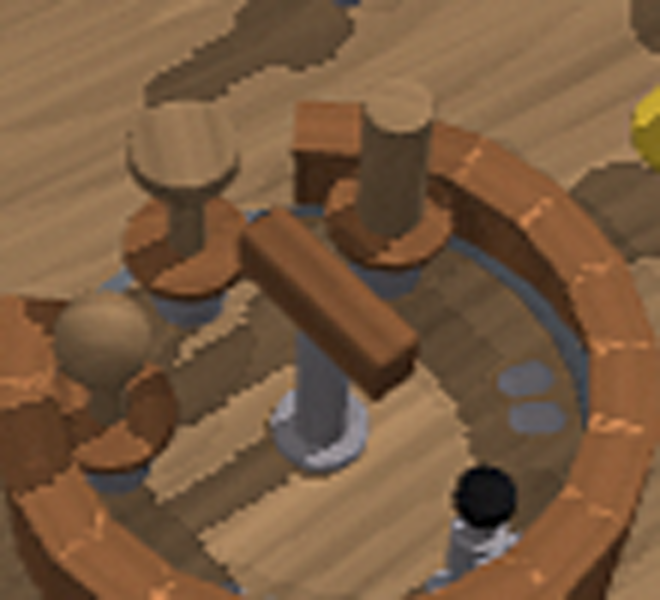

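The crop confirms it: the wooden cylinder stands in the left socket (crop px (395,165)), with the disc in the gap, the ball on the right and the detent pin at the back. I start moving above the bar.

Emit:
step_arm(
  deltas=[
    [0,-0.06,0.517,-0.557,0.085,0,0],
    [0,-0.06,0.517,-0.557,0.085,0,0],
    [0,-0.06,0.517,-0.557,0.085,0,0],
    [0,-0.06,0.517,-0.557,0.085,0,0],
    [0,-0.06,0.517,-0.557,0.085,0,0],
    [0,-0.06,0.517,-0.557,0.085,0,0],
    [0,-0.06,0.517,-0.557,0.085,0,0],
    [0,-0.06,0.517,-0.557,0.085,0,0],
    [0,-0.06,0.517,-0.557,0.085,0,0],
    [0,-0.06,0.517,-0.557,0.085,0,0],
    [0,-0.06,0.517,-0.557,0.085,0,0],
    [0,-0.06,0.517,-0.557,0.085,0,0],
  ],
)

```text
time: 2.3
position: [0.4501, -0.1381, 0.2866]
tool_rot: [0.464, 0.533, -0.464, 0.534]
wrist_force: [0.5, -0.6, -0.0]
opening: 0.0878
```

```bash
python3 - <<'E'
from h import *
print(state()["time"],pose()[0],jawyaw(),delta([.53,0,.30],down(-1.43)))
E
```

```text
2.3 [ 0.45007898 -0.13805205  0.28660351] -1.4311308094319592 ([-0.0134, 0.0984, -0.1256], [-0.0011, 0.0007, -0.0012])
```

Emit:
step_arm(
  deltas=[
    [0,-0.013,0.098,-0.126,0,0,0],
    [0,-0.013,0.098,-0.126,0,0,0],
    [0,-0.013,0.098,-0.126,0,0,0],
    [0,-0.013,0.098,-0.126,0,0,0],
    [0,-0.013,0.098,-0.126,0,0,0],
  ],
)

```text
time: 2.8
position: [0.5294, -0.0001, 0.299]
tool_rot: [0.463, 0.534, -0.463, 0.535]
wrist_force: [-0.0, -0.3, -0.2]
opening: 0.0883
```

```bash
python3 - <<'E'
from h import *
print(state()["time"],pose()[0],jawyaw(),state()["q"].round(2))
i=camera_info("wrist");im=grab_frame("wrist");cv2.imwrite("pics/w1.png",im[:,:,::-1]);print(i)
for n,z in (("bar",.135),("straight_grip",.035),("grip_end",.156),("ball_grip",.035),("disc_grip",.035),("carousel",0),("gap",.068)):
    print(n,[(o['centre'],round(o['confidence'],2),atz("wrist",o['centre'],z,i).tolist()) for o in place_of(n,"wrist")][:3])
E
```

```text
2.8 [ 5.29416620e-01 -5.05346303e-05  2.98980177e-01] -1.4275087974895142 [-0.05 -0.05  1.84 -0.    1.35  1.38]
{'K': array([[309.70691629,   0.        , 322.11963335],
       [  0.        , 309.70691629, 198.80499939],
       [  0.        ,   0.        ,   1.        ]]), 'eye': array([0.60118574, 0.00984825, 0.44526699]), 'attitude': array([ 0.74827041, -0.64768579, -0.09404857,  0.10839451])}
bar [([325.4, 161.6], 0.8, [0.5496, -0.0009])]
straight_grip [([164.4, 153.5], 0.93, [0.5161, 0.23]), ([263.2, 181.9], 0.89, [0.4933, 0.0764])]
grip_end [([117.6, 170.8], 0.59, [0.5159, 0.228]), ([246.3, 213.6], 0.57, [0.49, 0.0712])]
ball_grip [([385.2, 185.0], 0.78, [0.5131, -0.0909])]
disc_grip [([325.4, 218.1], 0.96, [0.4535, -0.0161]), ([465.3, 236.1], 0.75, [0.4529, -0.2368])]
carousel [([326.3, 147.3], 0.81, [0.5481, -0.0038]), ([266.0, 186.0], 0.28, [0.4784, 0.0772])]
gap []
```

View pics/w1.png

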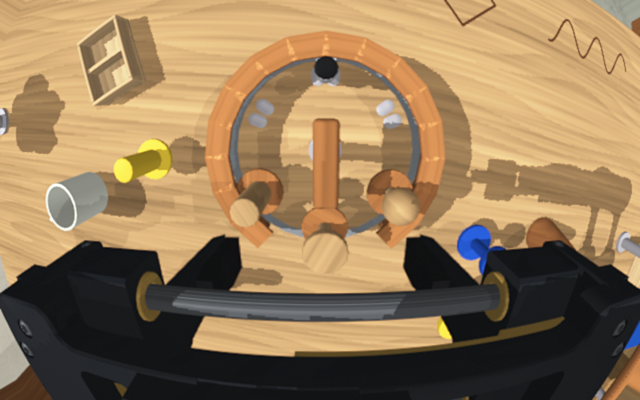

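The wrist view shows the bar at px (326,162), the straight grip at (250,200), the disc in the gap at (326,245), the ball at (400,205) and the pin at (326,68). All of these agree with the earlier fixes. I refine the bar's centre and yaw from its top edges.

```bash
python3 - <<'E'
from h import *
i=camera_info("wrist");im=cv2.imread("pics/w1.png")
g=cv2.cvtColor(im,cv2.COLOR_BGR2HSV)
for r in range(112,216,8): print(r,[tuple(int(v) for v in im[r,c]) for c in (308,311,314,317,326,335,338,341)])
m=((g[...,0]<12)&(g[...,1]>120)&(g[...,2]>60)).astype(np.uint8);m[:, :300]=0;m[:,350:]=0;m[:112]=0;m[208:]=0
for r in range(114,208,6): 
    c=np.where(m[r])[0]; print(r,c.min() if len(c) else None,c.max() if len(c) else None,atz("wrist",(c.mean(),r),.15,i) if len(c) else '')
E
```

```text
112 [(127, 183, 223), (125, 181, 222), (125, 180, 221), (124, 180, 219), (123, 178, 219), (122, 176, 216), (121, 173, 214), (121, 173, 214)]
120 [(124, 181, 221), (134, 189, 230), (90, 140, 192), (59, 101, 159), (51, 88, 139), (50, 87, 135), (94, 142, 185), (134, 193, 231)]
128 [(140, 200, 235), (136, 194, 233), (77, 130, 198), (82, 139, 209), (71, 121, 181), (71, 123, 187), (52, 87, 132), (135, 193, 233)]
136 [(156, 219, 245), (147, 209, 242), (75, 129, 198), (83, 139, 209), (70, 119, 181), (71, 123, 185), (54, 90, 135), (156, 218, 246)]
144 [(136, 186, 225), (221, 213, 214), (71, 126, 196), (82, 138, 208), (70, 119, 181), (72, 122, 186), (55, 84, 125), (95, 132, 161)]
152 [(158, 194, 223), (216, 207, 208), (69, 127, 196), (82, 139, 208), (69, 118, 180), (70, 119, 183), (55, 81, 121), (122, 141, 161)]
160 [(115, 169, 208), (137, 174, 207), (71, 126, 191), (83, 139, 207), (69, 118, 180), (70, 120, 184), (49, 80, 121), (109, 157, 196)]
168 [(88, 129, 163), (132, 189, 229), (71, 123, 189), (80, 139, 207), (69, 117, 178), (69, 117, 180), (56, 91, 132), (130, 188, 228)]
176 [(88, 130, 16
[... 202 characters left out ...]
(68, 116, 177), (54, 85, 122), (79, 116, 147)]
192 [(89, 130, 165), (90, 131, 165), (71, 122, 188), (79, 137, 204), (69, 117, 180), (67, 113, 174), (56, 89, 124), (81, 120, 150)]
200 [(80, 119, 149), (87, 128, 160), (71, 121, 186), (79, 134, 202), (70, 119, 181), (64, 109, 169), (91, 137, 179), (120, 174, 214)]
208 [(130, 186, 226), (109, 160, 201), (59, 101, 155), (67, 115, 177), (65, 112, 171), (51, 88, 138), (71, 103, 133), (88, 129, 163)]
114 None None 
120 None None 
126 None None 
132 None None 
138 None None 
144 None None 
150 338 338 [ 0.5641 -0.0135]
156 None None 
162 None None 
168 None None 
174 None None 
180 None None 
186 None None 
192 None None 
198 None None 
204 None None
```

```bash
python3 - <<'E'
from h import *
i=camera_info("wrist")
a=atz("wrist",(325.2,123),.15,i);b=atz("wrist",(325.2,208.5),.15,i);d=a-b;yaw=np.arctan2(d[1],d[0])
print(a,b,(a+b)/2,np.hypot(*d),yaw)
for y in (-1.43,yaw-np.pi/2): print(delta([.5505,-.0005,.123],down(y)))
E
```

```text
[0.5881 0.0023] [ 0.504  -0.0096] [ 0.54605 -0.00365] 0.08493774190546857 0.14056505405991965
([0.176, 0.0221, 0.0008], [-0.0029, 0.0001, 0.0])
([0.176, 0.0221, 0.0008], [-0.0027, 0.0001, 0.0])
```

Emit:
step_arm(
  deltas=[
    [0,0.0,0.02,0.002,0,0,0],
    [0,0.03,0.02,0.002,0,0,0],
    [0,0.06,0.02,0.002,0,0,0],
    [0,0.09,0.02,0.002,0,0,0],
    [0,0.12,0.02,0.002,0,0,0],
    [0,0.15,0.02,0.002,0,0,0],
    [0,0.165,0.02,0.002,0,0,0],
    [0,0.175,0.02,0.002,0,0,0],
    [0,0.175,0.02,0.002,0,0,0],
  ],
)

```text
time: 4.1
position: [0.5484, -0.001, 0.1231]
tool_rot: [0.464, 0.534, -0.464, 0.533]
wrist_force: [-0.5, -0.8, -0.2]
opening: 0.0884
```

Emit:
step_arm(
  deltas=[
    [100,0,0,0,0,0,0],
    [160,0,0,0,0,0,0],
    [200,0,0,0,0,0,0],
    [255,0,0,0,0,0,0],
    [255,0,0,0,0,0,0],
    [255,0,0,0,0,0,0],
    [255,0,0,0,0,0,0],
    [255,0,0,0,0,0,0],
    [255,0,0,0,0,0,0],
    [255,0,0,0,0,0,0],
  ],
  force=20,
)

```text
time: 5.1
position: [0.5489, -0.0007, 0.1239]
tool_rot: [0.464, 0.534, -0.464, 0.534]
wrist_force: [0.4, -0.4, -0.3]
opening: 0.0258
```

```bash
python3 - <<'E'
from h import *
s=state();print(s["time"],pose()[0],jawyaw(),s["wrist_force"],s["ft_torque"],s["opening"])
E
```

```text
5.1 [ 0.54892961 -0.0007072   0.12387345] -1.431000502789861 [ 0.41887558 -0.3972588  -0.25612   ] [ 0.03007997  0.01821665 -0.00278973] 0.025841067516391248
```

Emit:
step_arm(
  deltas=[
    [255,0,0,0,-0.1,0,0],
    [255,0,0,0,-0.2,0,0],
    [255,0,0,0,-0.3,0,0],
    [255,0,0,0,-0.4,0,0],
    [255,0,0,0,-0.5,0,0],
    [255,0,0,0,-0.6,0,0],
    [255,0,0,0,-0.7,0,0],
    [255,0,0,0,-0.8,0,0],
    [255,0,0,0,-0.9,0,0],
    [255,0,0,0,-0.98,0,0],
    [255,0,0,0,-1.05,0,0],
    [255,0,0,0,-1.05,0,0],
  ],
  force=40,
)

```text
time: 6.3
position: [0.5492, -0.0011, 0.1239]
tool_rot: [0.134, 0.694, -0.134, 0.695]
wrist_force: [1.2, -1.0, -0.2]
opening: 0.0257
```

```bash
python3 - <<'E'
from h import *
s=state();print(s["time"],pose()[0],jawyaw()+1.431,s["wrist_force"],s["ft_torque"],s["opening"],s["q"].round(2))
im=grab_frame("scene");cv2.imwrite("pics/s2.png",im[:,:,::-1])
for n,z in (("bar",.135),("straight_grip",.035),("grip_end",.156),("ball_grip",.035),("disc_grip",.035)):
    print(n,[(o['centre'],round(o['confidence'],2),atz("scene",o['centre'],z).tolist()) for o in place_of(n,"scene")][:4])
cv2.imwrite("pics/v4.png",cv2.resize(cv2.imread("pics/s2.png")[140:280,240:420],None,fx=4,fy=4,interpolation=2))
E
```

```text
6.3 [ 0.5492304  -0.00105798  0.12387415] 1.0501410613202322 [ 1.16816969 -0.97489197 -0.17152923] [-0.33811541 -0.1864936  -0.11416213] 0.02567732419077599 [-0.05  0.13  1.99 -0.    1.02  0.33]
bar [([331.9, 216.5], 0.73, [0.5514, -0.0075])]
straight_grip [([311.1, 213.4], 0.71, [0.4577, -0.0146]), ([392.2, 195.2], 0.57, [0.5291, 0.2215])]
grip_end [([310.6, 188.7], 0.92, [0.462, -0.0155]), ([400.4, 167.5], 0.65, [0.5281, 0.2263]), ([176.4, 288.5], 0.4, [0.5408, -0.3987])]
ball_grip [([321.2, 263.7], 0.92, [0.606, -0.0731])]
disc_grip [([229.7, 220.3], 0.82, [0.3567, -0.2206]), ([236.3, 254.9], 0.65, [0.4659, -0.2497])]
```

View pics/v4.png

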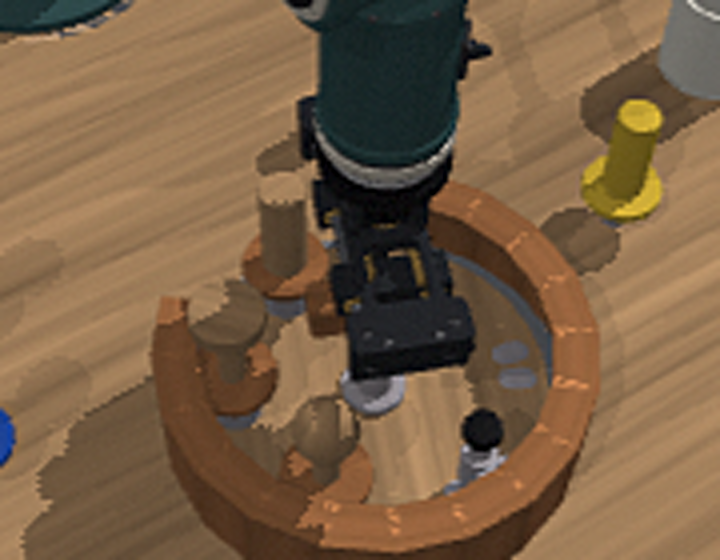

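The plain grip now stands in the gap (crop px (285,235)), with the disc and ball still seated to its right. The tool turned 1.050 rad and the grip reads (0.458,-0.015), against an expected gap point of about (0.455,-0.014). I release the bar, rise and check from above.

Emit:
step_arm(
  deltas=[
    [200,0,0,0,0,0,0],
    [100,0,0,0,0,0,0],
    [0,0,0,0,0,0,0],
    [0,0,0,0,0,0,0],
    [0,0,0,0,0,0,0],
    [0,-0.04,0,0,0,0,0],
    [0,-0.08,0,0,0,0,0],
    [0,-0.12,0,0,0,0,0],
    [0,-0.16,0,0,0,0,0],
    [0,-0.17,0,0,0,0,0],
    [0,-0.17,0,0,0,0,0],
  ],
)

```text
time: 7.7
position: [0.5502, -0.0006, 0.2964]
tool_rot: [0.134, 0.693, -0.134, 0.696]
wrist_force: [0.5, -0.5, -0.8]
opening: 0.0884
```

```bash
python3 - <<'E'
from h import *
s=state();print(s["time"],pose()[0],jawyaw(),s["q"].round(2),s["wrist_force"])
i=camera_info("wrist");im=grab_frame("wrist");cv2.imwrite("pics/w2.png",im[:,:,::-1]);print(i["eye"])
for n,z in (("bar",.135),("straight_grip",.035),("grip_end",.156),("ball_grip",.035),("disc_grip",.035),("carousel",0),("gap",.068)):
    print(n,[(np.round(o['centre']),round(o['confidence'],2),atz("wrist",o['centre'],z,i).tolist()) for o in place_of(n,"wrist")][:3])
grab_frame("scene")
for n,z in (("straight_grip",.035),("grip_end",.156),("ball_grip",.035),("disc_grip",.035)):
    print(n,[(o['centre'],round(o['confidence'],2),atz("scene",o['centre'],z).tolist()) for o in place_of(n,"scene")][:4])
E
```

```text
7.7 [ 0.55022426 -0.0006429   0.29641833] -0.3809061370489699 [-0.05 -0.01  1.8   0.    1.34  0.33] [ 0.48851084 -0.51573587 -0.78081029]
[0.57613435 0.06662974 0.44284811]
bar [(array([323., 183.]), 0.87, [0.5507, -0.0025])]
straight_grip [(array([230.,  17.]), 0.85, [0.5133, 0.2358]), (array([143., 120.]), 0.72, [0.335, 0.1634]), (array([264., 196.]), 0.63, [0.4603, -0.0112])]
grip_end [(array([238., 234.]), 0.75, [0.4514, -0.0149]), (array([319., 163.]), 0.72, [0.5557, 0.0217]), (array([ 94., 128.]), 0.71, [0.3404, 0.1599])]
ball_grip [(array([381., 200.]), 0.95, [0.6082, -0.0762]), (array([321., 233.]), 0.33, [0.5128, -0.0911])]
disc_grip [(array([321., 317.]), 0.85, [0.4562, -0.2315]), (array([321., 234.]), 0.79, [0.512, -0.0924]), (array([257., 319.]), 0.77, [0.3549, -0.1989])]
carousel [(array([320., 159.]), 0.6, [0.5481, 0.0021])]
gap []
straight_grip [([392.8, 193.0], 0.66, [0.5236, 0.2281]), ([312.2, 211.0], 0.62, [0.4524, -0.0077]), ([339.7, 164.6], 0.5, [0.3478, 0.1561])]
grip_end [([311.5, 187.8], 0.73, [0.4607, -0.012]), ([399.1, 167.4], 0.65, [0.526, 0.2235])]
ball_grip [([323.0, 263.9], 0.67, [0.6089, -0.0694]), ([312.1, 187.3], 0.58, [0.379, 0.0362])]
disc_grip [([300.5, 239.1], 0.71, [0.5142, -0.0821]), ([234.6, 256.2], 0.7, [0.467, -0.2551]), ([231.5, 223.3], 0.56, [0.3686, -0.2204])]
```

View pics/w2.png

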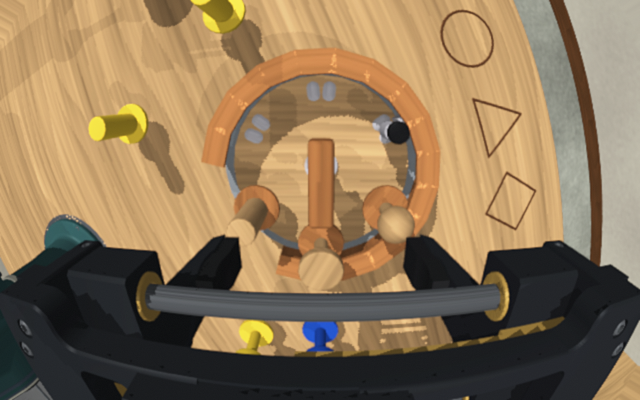

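The plate looks right: the bar stays aligned with the turned tool, and the disc sits where the ball was ((0.512,-0.092)). The straight grip stands in the gap at about (0.456,-0.014). I turn the jaws radial and go above it.

```bash
python3 - <<'E'
from h import *
print(delta([.4565,-.0135,.25],down(.14)))
E
```

```text
([0.0438, -0.0462, -0.0811], [-0.521, -0.0003, 0.0001])
```

Emit:
step_arm(
  deltas=[
    [80,0.04,-0.046,-0.081,-0.52,0,0],
    [80,0.04,-0.046,-0.081,-0.52,0,0],
    [80,0.04,-0.046,-0.081,-0.52,0,0],
    [80,0.04,-0.046,-0.081,-0.52,0,0],
    [80,0.04,-0.046,-0.081,-0.52,0,0],
    [80,0.04,-0.046,-0.081,-0.52,0,0],
  ],
)

```text
time: 8.95
position: [0.4571, -0.0133, 0.2544]
tool_rot: [-0.048, 0.705, 0.048, 0.706]
wrist_force: [-0.8, 0.1, 0.6]
opening: 0.0602
```

```bash
python3 - <<'E'
from h import *
s=state();print(s["time"],pose()[0],jawyaw(),s["q"].round(2),s["opening"])
i=camera_info("wrist");im=grab_frame("wrist");cv2.imwrite("pics/w3.png",im[:,:,::-1]);print(i["eye"])
for n,z in (("straight_grip",.035),("grip_end",.156)):
    print(n,[(np.round(o['centre']),round(o['confidence'],2),atz("wrist",o['centre'],z,i).tolist()) for o in place_of(n,"wrist")][:4])
for c in("scene","top"):
    grab_frame(c)
    for n,z in (("straight_grip",.035),("grip_end",.156)):
        print(c,n,[(np.round(o['centre']),round(o['confidence'],2),atz(c,o['centre'],z).tolist()) for o in place_of(n,c)][:4])
E
```

```text
8.95 [ 0.4570568  -0.01330307  0.25441612] 0.1371639643662255 [-0.08 -0.17  2.03  0.    1.28 -0.22] 0.06020067144855354
[0.4464063  0.05849263 0.40072343]
straight_grip [(array([234.,  19.]), 0.87, [0.3259, 0.1592]), (array([319., 170.]), 0.58, [0.4526, -0.0135])]
grip_end [(array([320., 200.]), 0.67, [0.4547, -0.0142])]
scene straight_grip [(array([392., 194.]), 0.97, [0.5248, 0.2245]), (array([312., 213.]), 0.83, [0.4572, -0.0116]), (array([337., 163.]), 0.46, [0.3388, 0.1534])]
scene grip_end [(array([400., 167.]), 0.81, [0.5276, 0.2267]), (array([312., 187.]), 0.59, [0.4587, -0.0102]), (array([340., 138.]), 0.45, [0.3479, 0.1505])]
top straight_grip [(array([251., 207.]), 0.69, [0.5109, 0.2441]), (array([276., 269.]), 0.56, [0.3194, 0.1675])]
top grip_end [(array([247., 202.]), 0.58, [0.5069, 0.235])]
```

View pics/w3.png

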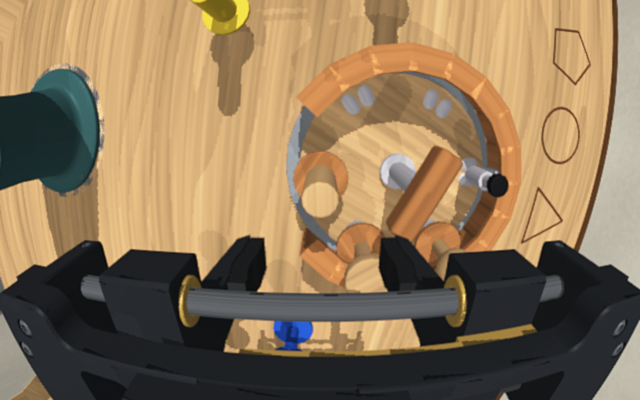

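The grip at px (320,200) is centred between the fingers (columns 265 and 380), and its top reads (0.455,-0.014). I descend and close.

Emit:
step_arm(
  deltas=[
    [80,0.03,0,-0.001,0,0,0],
    [80,0.06,0,-0.001,0,0,0],
    [80,0.09,0,-0.001,0,0,0],
    [80,0.12,0,-0.001,0,0,0],
    [80,0.135,0,-0.001,0,0,0],
    [80,0.14,0,-0.001,0,0,0],
    [80,0.14,0,-0.001,0,0,0],
  ],
)

```text
time: 10.1
position: [0.4553, -0.0134, 0.1134]
tool_rot: [-0.049, 0.706, 0.049, 0.705]
wrist_force: [-0.0, 0.9, 0.3]
opening: 0.06
```

Emit:
step_arm(
  deltas=[
    [120,0,0,0,0,0,0],
    [150,0,0,0,0,0,0],
    [255,0,0,0,0,0,0],
    [255,0,0,0,0,0,0],
    [255,0,0,0,0,0,0],
    [255,0,0,0,0,0,0],
    [255,0,0,0,0,0,0],
  ],
  force=25,
)

```text
time: 10.8
position: [0.4561, -0.0135, 0.1147]
tool_rot: [-0.049, 0.705, 0.049, 0.706]
wrist_force: [-1.8, -0.0, 6.0]
opening: 0.0311
```

```bash
python3 - <<'E'
from h import *
s=state();print(s["time"],pose()[0],jawyaw(),s["wrist_force"],s["ft_torque"],s["opening"])
E
```

```text
10.8 [ 0.45614775 -0.01349084  0.11466861] 0.1390635556014942 [-1.83145698 -0.0432721   6.03943743] [-0.06797271  0.08989975  0.03421719] 0.031134800688511332
```

Emit:
step_arm(
  deltas=[
    [255,0,0,0,0,0,0],
    [255,-0.01,0,0,0,0,0],
    [255,-0.02,0,0,0,0,0],
    [255,-0.03,0,0,0,0,0],
    [255,-0.045,0,0,0,0,0],
    [255,-0.06,0,0,0,0,0],
    [255,-0.08,0,0,0,0,0],
    [255,-0.1,0,0,0,0,0],
    [255,-0.1,0,0,0,0,0],
  ],
  force=40,
)

```text
time: 11.7
position: [0.4574, -0.0136, 0.2174]
tool_rot: [-0.049, 0.703, 0.049, 0.707]
wrist_force: [1.1, 0.9, -2.6]
opening: 0.031
```

```bash
python3 - <<'E'
from h import *
s=state();print(s["time"],pose()[0],s["q"].round(2),s["wrist_force"],s["ft_torque"],s["opening"])
im=grab_frame("scene");cv2.imwrite("pics/s3.png",im[:,:,::-1])
cv2.imwrite("pics/v5.png",cv2.resize(cv2.imread("pics/s3.png")[120:290,230:430],None,fx=3.5,fy=3.5,interpolation=2))
E
```

```text
11.7 [ 0.45744661 -0.01362872  0.21744293] [-0.08 -0.15  2.08 -0.    1.21 -0.22] [ 1.09726384  0.92968646 -2.63166914] [-0.06885081 -0.15372138 -0.04997506] 0.031029681225952916
```

View pics/v5.png

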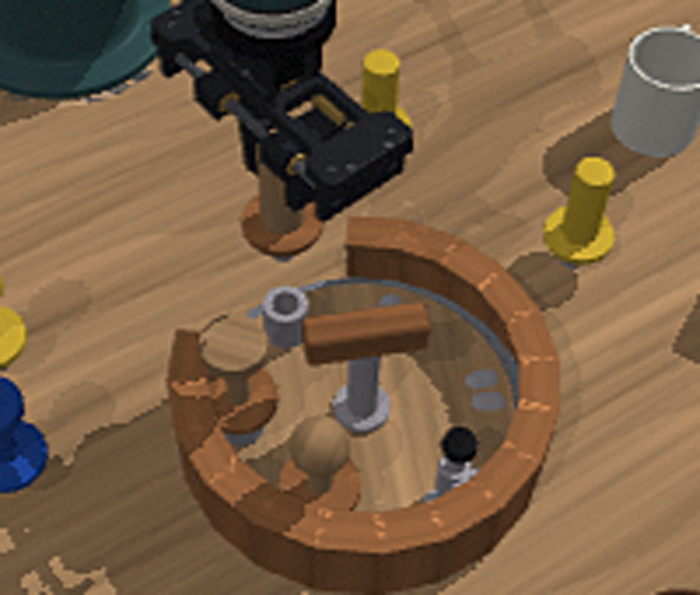

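The grip is out of its socket (empty socket at crop px (285,310)) and hangs upright; the disc and ball are still seated. I lift higher and forward, then tilt.

Emit:
step_arm(
  deltas=[
    [255,-0.03,0,0,0,0,0],
    [255,-0.07,0,0,0,0,0],
    [255,-0.11,0,0,0,0,0],
    [255,-0.15,0,0,0,0,0],
    [255,-0.18,0,0,0,0,0],
    [255,-0.2,0,0.03,0,0,0],
    [255,-0.2,0,0.06,0,0,0],
    [255,-0.2,0,0.08,0,0,0],
    [255,-0.2,0,0.1,0,0,0],
    [255,-0.2,0,0.1,0,0,0],
  ],
)

```text
time: 12.75
position: [0.5557, 0.0007, 0.411]
tool_rot: [-0.049, 0.707, 0.049, 0.704]
wrist_force: [-0.6, 0.2, -2.1]
opening: 0.0314
```

Emit:
step_arm(
  deltas=[
    [255,0,0,0,0,-0.1,0],
    [255,0,0,0,0,-0.2,0],
    [255,0,0,0,0,-0.3,0],
    [255,0,0,0,0,-0.4,0],
    [255,0,0,0,0,-0.5,0],
    [255,0,0,0,0,-0.6,0],
    [255,0,0,0,0,-0.6,0],
  ],
)

```text
time: 13.45
position: [0.5506, 0.0004, 0.4092]
tool_rot: [-0.032, 0.468, 0.061, 0.881]
wrist_force: [-0.5, 0.1, -2.8]
opening: 0.0309
```

```bash
python3 - <<'E'
from h import *
s=state();print(s["time"],pose()[0],pose()[1].as_matrix()[:,0],s["q"].round(2),s["wrist_force"],s["opening"])
E
```

```text
13.45 [5.50596973e-01 3.87462669e-04 4.09183304e-01] [ 0.55424258  0.07836436 -0.82865807] [-0.14 -0.41  2.03  0.19  0.95 -0.34] [-0.51317279  0.0626269  -2.76461025] 0.030872989563040895
```

Emit:
step_arm(
  deltas=[
    [255,0.008,0,0.012,0,-0.1,0],
    [255,0.016,0,0.024,0,-0.2,0],
    [255,0.024,0,0.036,0,-0.3,0],
    [255,0.032,0,0.048,0,-0.4,0],
    [255,0.04,0,0.06,0,-0.5,0],
    [255,0.044,0,0.066,0,-0.6,0],
    [255,0.044,0,0.066,0,-0.65,0],
    [255,0.044,0,0.066,0,-0.65,0],
    [255,0.044,0,0.066,0,-0.65,0],
    [255,0.044,0,0.066,0,-0.65,0],
    [255,0.044,0,0.066,0,-0.65,0],
    [255,0.044,0,0.066,0,-0.65,0],
  ],
)

```text
time: 14.65
position: [0.6337, 0.0118, 0.4157]
tool_rot: [-0.011, 0.159, 0.069, 0.985]
wrist_force: [-0.4, -0.1, -1.5]
opening: 0.0309
```

```bash
python3 - <<'E'
from h import *
s=state();p,r=pose();x=r.as_matrix()[:,0];print(s["time"],p,x,"tilt",np.degrees(np.arccos(-x[2])),s["q"].round(2),abs(s["qd"]).max(),s["wrist_force"],s["opening"])
g=p-.019*x;print("grasp",g,"est origin",g+.095*x)
im=grab_frame("scene");cv2.imwrite("pics/s4.png",im[:,:,::-1])
for n,c in (("straight_grip",0.035),("grip_end",0),("ball_grip",.035),("disc_grip",.035),("mug",0),("cone",0),("peg_tray",0)):
    print(n,[(np.round(o['centre']),round(o['confidence'],2),atz("scene",o['centre'],c).tolist()) for o in place_of(n,"scene")][:4])
print("proj origin/end",proj("scene",g+.095*x),proj("scene",g-.026*x))
E
```

```text
14.65 [0.63374903 0.01176694 0.41570627] [ 0.93978168  0.13257824 -0.31501334] tilt 71.63838095463731 [-0.18 -0.44  2.35  1.59  0.31 -1.7 ] 0.010964857223987724 [-0.42744619 -0.06511794 -1.50821999] 0.030903621529162123
grasp [0.61589318 0.00924795 0.42169152] est origin [0.70517244 0.02184289 0.39176526]
straight_grip [(array([397., 197.]), 0.74, [0.5418, 0.2289]), (array([395., 196.]), 0.57, [0.5358, 0.2274]), (array([338., 163.]), 0.47, [0.3407, 0.1548])]
grip_end [(array([360., 142.]), 0.72, [0.2757, 0.287]), (array([400., 168.]), 0.69, [0.4374, 0.3342])]
ball_grip [(array([320., 262.]), 0.94, [0.6013, -0.0742])]
disc_grip [(array([229., 220.]), 0.88, [0.3563, -0.2213]), (array([298., 242.]), 0.63, [0.52, -0.092]), (array([234., 259.]), 0.61, [0.4728, -0.2602])]
mug [(array([420., 155.]), 0.59, [0.429, 0.4231])]
cone [(array([177., 290.]), 0.82, [0.4589, -0.4201])]
peg_tray [(array([453., 210.]), 0.96, [0.6504, 0.3634])]
proj origin/end [396.7133374 191.6071452] [353.81545445 140.24985669]
```

View pics/s4.png

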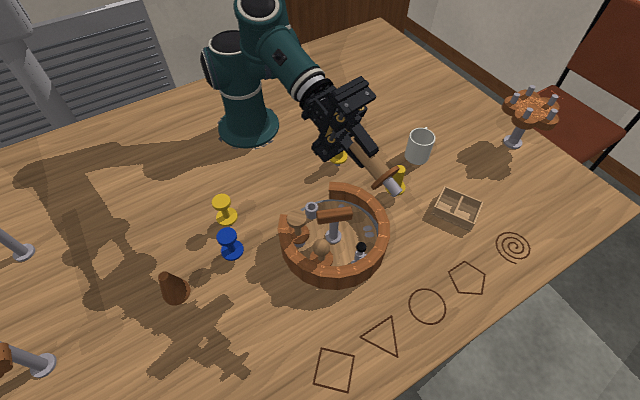

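The grip is held tilted about 71° with its stem end near px (397,195), matching my projection (397,192). Both its ends are at about 0.39 m or higher. The carousel, the other grips and the bystanders look unchanged. I let it settle and hand in.

Emit:
step_arm(
  deltas=[
    [255,0,0,0,0,0,0],
    [255,0,0,0,0,0,0],
    [255,0,0,0,0,0,0],
    [255,0,0,0,0,0,0],
    [255,0,0,0,0,0,0],
  ],
)

```text
time: 15.55
position: [0.6333, 0.0114, 0.4149]
tool_rot: [-0.011, 0.159, 0.069, 0.985]
wrist_force: [0.7, -0.4, -1.2]
opening: 0.031
```

```bash
python3 - <<'E'
from h import *
s=state();p,r=pose();x=r.as_matrix()[:,0];print(s["time"],p,np.degrees(np.arccos(-x[2])),abs(s["qd"]).max(),s["opening"])
print(hand_in())
E
```

```text
15.55 [0.63328097 0.01141    0.41490569] 71.62142641310811 0.0016125552339763395 0.030998623566779536
the job is handed in; nothing more can be done
None
```

I turned the carousel bar 1.05 rad counter-clockwise, which brought the plain wooden grip into the gap. I then drew the grip straight up, leaned it over, and handed the job in while holding it. It gave no verdict; the robot's clock read 15.6 s of the 51 s allowed.

**Last checks before hand-in:**
- **Grip:** the tool is tilted 71.6° from vertical with the fingers 31 mm apart on the 32 mm grip. The joints were still (0.002 rad/s at most). The stem end is at about 0.39 m and the top is higher. The network's position for the stem end was within about 5 pixels of where I expected it.
- **Plate angle:** I had no direct reading. After release, the bar stayed aligned with the turned tool. In the final picture the ball and disc grips were still seated, within about 1–2 cm of where a 60° turn puts them.
- **Mug, cone and tray:** their final positions were within about 12 mm of the first fixes, which is roughly the spread of the networks' readings.

**Disagreements:** individual readings of the grip's position in the gap differed by up to about 10 mm between cameras. The fingers closed on it centred, and it came out without resistance.

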